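# Microscope camera exposure: lamp, ring light, hold the shutter

### The job

Take a long exposure with the microscope camera: press the green rocker on the white lamp supply fully on (the end with the white bar goes down), after that press the blue rocker on the dark ring-light box fully on in the same way, and only then press the white button on the grey hand remote all the way in and finish while still holding it in. Never press the red button, leave the remote lying on the table where it is and do not pick it up, and leave the other things where they stand.

Things in the scene. Friction and masses are not known exactly. Their poses are not given: they have to be found in the camera images.
- lamp_box: white lamp supply box, 110 x 90 x 50 mm, fixed to the table; origin at the centre of its underside, z up. On its top a green rocker, 56 mm long along the box's x and 30 mm wide, hinged across its middle 56 mm above the box's underside; the wing on the box's +x side is the ON end and carries a white bar 9 mm wide across its end
- lamp_rocker (a joint): angle of the green rocker on the lamp supply box: 0 to 0.06 at the start = off (ON wing stands up at 0.42 rad, its end 11 mm above its pressed height), 0.42 = fully on (ON wing level, its top 56 mm above the table). It stays where it is left; pressing the ON wing near its end takes 2 to 3 N, against a hard stop at 0.42
- lamp_press (a point): point on the top face of the green rocker's ON wing, on its centre line, 20 mm from the hinge: the place to press down; it moves with the rocker. The wing ends 8 mm further out
- ring_box: dark metal ring-light box, 110 x 90 x 50 mm, fixed to the table; origin at the centre of its underside, z up. On its top a blue rocker, 56 mm long along the box's x and 30 mm wide, hinged across its middle 56 mm above the box's underside; the wing on the box's +x side is the ON end and carries a white bar 9 mm wide across its end
- ring_rocker (a joint): angle of the blue rocker on the ring-light box: 0 to 0.06 at the start = off (ON wing stands up at 0.42 rad, its end 11 mm above its pressed height), 0.42 = fully on (ON wing level, its top 56 mm above the table). It stays where it is left; pressing the ON wing near its end takes 2 to 3 N, against a hard stop at 0.42
- ring_press (a point): point on the top face of the blue rocker's ON wing, on its centre line, 20 mm from the hinge: the place to press down; it moves with the rocker. The wing ends 8 mm further out
- remote: loose grey hand remote lying flat, 130 (its x) x 56 x 24 mm, 0.25 to 0.5 kg; origin at the centre of its underside, z up. On top two round 24 mm buttons 64 mm apart, each in a round black housing 40 mm wide that stands 12 mm above the remote: the white one 32 mm towards +x, the red one 32 mm towards -x
- shutter (a joint): travel of the white button in m: 0 = out, 0.006 = all the way in; spring return, 4 N when all the way in, then a hard stop
- shutter_top (a point): centre of the top face of the white button, 46 mm above the remote's underside when out; it moves with the button
- erase (a joint): travel of the red button in m, same kind; must not be pressed
- erase_top (a point): centre of the top face of the red button
- wash_bottle: clear squeeze bottle with green nozzle, 52 mm wide, 104 mm tall; bystander, loose, origin under its centre
- jar: small amber jar with black lid, 52 mm wide, 60 mm tall; bystander, loose, origin under its centre
- mug: blue mug, 76 mm wide, 90 mm tall; bystander, loose, origin under its centre
- steel_tray: shallow steel tray 80 x 180 x 22 mm; bystander, loose, origin under its middle
- screwdriver: screwdriver with red handle, 160 mm long, lying; bystander, loose, origin under its middle
- dish: white dish, 80 mm wide, 18 mm tall; bystander, loose, origin under its centre
Not all that is in view belongs to the job. Leave any orange or yellow look-alike of the lamp_box alone.

How it is judged:
On the way, in this order (a step that is already met when the one before it is completed fails the run):
1. the green rocker is fully on (value of joint lamp_rocker above 0.36 rad), for 0.1 s.
2. then the blue rocker is fully on (value of joint ring_rocker above 0.36 rad), for 0.1 s.
3. then the white button is held in by the fingers (value of joint shutter above 0.0045 m and contact force between the fingers and shutter above 1 N), for 0.2 s.
At the end, for the whole second after the job is handed in: Both rockers fully on (above 0.36 of 0.42 rad); the white button held in by the fingers (more than 4.5 of 6 mm, more than 1 N) through the last second; the red button out (under 2 mm); the remote at rest, flat on the table (within 6 mm and 0.1 rad), within 40 mm of where it was (all of step 3 and value of joint each of lamp_rocker, ring_rocker above 0.36 rad and value of joint erase below 0.002 m and height (world z) of remote below 0.006 m and angle between remote's own z axis and vertical below 0.1 rad and linear speed of remote below 0.02 m/s and distance of remote from where it was at the start of the episode below 0.04 m); the arm keeps its last pose, push and grip.
It fails at once if the blue rocker is switched while the green one is off (value of joint ring_rocker above 0.2 rad and value of joint lamp_rocker below 0.3 rad).
It fails at once if the white button is pressed before both rockers are on (value of joint shutter above 0.003 m and value of joint any of lamp_rocker, ring_rocker below 0.3 rad).
It fails at once if the red button is pressed (value of joint erase above 0.003 m).
It fails at once if the remote is lifted, tipped or shoved away (over 15 mm up, 0.25 rad or 40 mm) (height (world z) of remote above 0.015 m or angle between remote's own z axis and vertical above 0.25 rad or distance of remote from where it was at the start of the episode above 0.04 m).
It fails at once if a bystander is moved more than 30 mm (distance of any of wash_bottle, jar, mug, steel_tray, screwdriver, dish from where it was at the start of the episode above 0.03 m).
It also fails if it takes over 51 s, if anything falls off the work surface, if the arm or the gripper's body presses on something with over 40 N, if the wrist force passes 120 N, or if a joint passes its speed limit or range.

### The arm

A 7-joint arm with a two-finger parallel gripper is mounted at the origin on the work surface. World frame = base frame: x ahead of the robot, y to its left, z up, the work surface at z = 0. Lengths are in m, angles in rad, forces in N, time in s.
With the tool pointing down it reaches from about 0.4 to 0.85 m from the base axis. Payload 4.4 kg.
Tool frame: the origin (TCP) lies midway between the tips of the shut fingers; the grasp point (between the pads) lies 19 mm behind it; z points along the fingers, y is the line along which they close (so a half turn about z gives the same grasp; the last joint's range is limited). The gripper opens to 94 mm and grips with 3 to 60 N. Pads are 16 mm wide; open, the fingers measure 119 mm over their backs; the gripper's body (75 mm by 177 mm) begins 78 mm behind the grasp point.
Start: joints at [-1.404, 0.628, 0.038, 1.517, -0.027, 0.996, -0.02], TCP at [0.15, 0.632, 0.205] pointing down, gripper open.
Joint ranges: [-3.06, 3.06], [-0.37, 2.12], [-1.25, 1.32], [0.18, 2.47], [-1.1, 4.24], [0.23, 1.98], [-2.94, 2.94]. Speed limits (rad/s): [2.57, 2.57, 3.14, 3.14, 3.14, 3.14, 3.14].

### API

Orientations are given as a 3x3 rotation matrix whose columns are the frame's x, y, z axes.
In Python, from workcell import env, imaging, cut_out, tip_of gives the robot as it stands. The module is installed in compiled form; this text tells all that it offers.
- The arm moves only by the shell command python3 -m crank 'ROWS' [OPENING] [FORCE]. ROWS is JSON, a list of rows, each a list of 2 entries, a list of its own where there are three numbers: the shift along the tool's x, y, z in mm, then the turn about the tool's z in degrees. A call has 1 to 5 rows; each row is the pose to reach, as a shift and turn from the pose commanded when the call began, along the tool's axes at that moment; what a row does not reach only later rows make up. A row lasts 1/12 s, in which the tool goes at most 41.7 mm and 7.16 degrees, less where a joint would pass 70% of its speed; a pose out of reach is approached as far as the arm can. A call with a gripper value outside its range is refused whole. OPENING is the finger opening in mm, from 0 to 94, set as the call begins (- or left out, the last holds). The fingers move at their own pace and stop on an object; FORCE is the grip in N (left out, the last holds). Time passes only in rows, so rows that repeat a pose let the fingers close. It gives the time, the measured TCP pose, the force, the opening and the grip force at its end, in the units of the state.
- env.get_obs(): the state, without advancing time (a new reading comes with each control period).
- imaging.capture(name): name is "side" or "top" or "wrist"; returns the picture (384x512x3 uint8, red, green, blue); there is no depth.
- imaging.get_calibration(name): a dict with "fx", "fy", "cx", "cy" (pixels), "rvec" (rotation vector, rad) and "tvec" (3), from world to camera coordinates, as OpenCV has them. Camera axes: x right, y down, z forward; pixel columns grow to the right and rows downward; lengths in m; the calibration is good to about 2 mm. A picture is of the moment at which its call begins: read the wrist's pose just before it. get_calibration takes no time and is no camera call; for the wrist camera it gives the pose at the moment of the call.
- env.finish_job(): hands the job in; it is judged then, once.
Trained networks look in the newest picture that a camera, given by its name, has taken for a name from the list of things; names that differ only in an ending like _2 or _b are one class to them, and where a whole thing is asked for, a point or a joint stands for the part that bears it (a point fixed in the world has none). Each returns a list of dicts, best first, with "p" (0 to 1); they miss things now and then, are a little off and sometimes report something else, mostly with a low value. They report only what shows in the picture. A call takes as long as a camera call. They do not tell look-alikes from the thing itself.
- cut_out(camera, name): "pixels" (384x512 bool, what is visible of it) and "extent" ([left, top, width, height] in pixels, round what is visible of it).
- tip_of(camera, name): "centre" ([column, row] in pixels: a listed point, or the origin of a listed thing).
The state is a dict: "time_s": time; "joint_pos": joint angles; "qd": joint speeds; "tau": joint torques, N m; "eef_pos": TCP position; "ee_rot": TCP orientation; "wrist_force": force on the tool from outside, world axes, zero at the start; "wrist_torque": the same for the moment, N m; "opening": finger opening in m; "grasp_force": force on a finger pad.
Only numpy, scipy, OpenCV 4.12 (cv2) and the standard library are available. Lean on these libraries where they do the work, as an engineer would, in place of code of your own. Each camera call takes 0.05 s, during which the arm holds its last target. There are 200 camera calls.

## Working session

There is one attempt and no reset: what is moved stays moved. The work goes in short steps, Python scripts to look and compute and a shell command to move; the robot and the scene stay as the last step left them, time stands still between calls to the robot, and variables do not carry over. Pictures are saved under pics/ and viewed, at most 10 in all, crops included, and the job is handed in when it is done.

```bash
mkdir -p pics
cat > h.py <<'E'
import numpy as np, cv2
from workcell import env, imaging, cut_out, tip_of
def cal(n):
    c=imaging.get_calibration(n); R=cv2.Rodrigues(np.array(c["rvec"],float))[0]; t=np.array(c["tvec"],float).ravel()
    return np.array([[c["fx"],0,c["cx"]],[0,c["fy"],c["cy"]],[0,0,1]]),R,t
def at_z(n,px,z):
    K,R,t=cal(n); d=R.T@np.linalg.inv(K)@[px[0],px[1],1]; o=-R.T@t
    return o+d*(z-o[2])/d[2]
def proj(n,p):
    K,R,t=cal(n); q=K@(R@np.array(p)+t); return q[:2]/q[2]
def tri(pa,pb,a="top",b="side"):
    P=[np.hstack([cal(n)[0]@cal(n)[1],(cal(n)[0]@cal(n)[2])[:,None]]) for n in (a,b)]
    X=cv2.triangulatePoints(P[0],P[1],np.array(pa,float).reshape(2,1),np.array(pb,float).reshape(2,1)); return (X[:3]/X[3]).ravel()
def save(n,im,box=None,s=1):
    if box: im=im[box[1]:box[3],box[0]:box[2]]
    cv2.imwrite("pics/"+n,cv2.resize(im,None,fx=s,fy=s,interpolation=cv2.INTER_CUBIC)[:,:,::-1])
E
python3 - <<'E'
from h import *
a=imaging.capture("top"); b=imaging.capture("side")
save("a.png",np.vstack([a,b]),None,0.78); np.save("top.npy",a); np.save("side.npy",b)
for n in ["lamp_box","lamp_press","ring_box","ring_press","remote","shutter_top","erase_top"]:
    for c in ("top","side"):
        print(n,c,[(np.round(d["centre"],1).tolist(),round(d["p"],2)) for d in tip_of(c,n)[:3]])
o=env.get_obs(); print(o["time_s"],o["eef_pos"],o["ee_rot"],o["wrist_force"])
for c in("top","side"):
    K,R,t=cal(c); print(c,-R.T@t,R[2],K[0,0])
E
```

```text
lamp_box top [([159.4, 151.9], 0.94), ([178.7, 208.5], 0.65), ([154.4, 262.2], 0.63)]
lamp_box side [([140.7, 195.5], 0.94), ([196.5, 168.8], 0.87)]
lamp_press top [([152.9, 259.2], 0.63), ([172.2, 200.2], 0.55), ([154.8, 140.4], 0.52)]
lamp_press side [([142.8, 176.3], 0.59), ([191.6, 154.2], 0.54), ([221.7, 122.0], 0.41)]
ring_box top []
ring_box side []
ring_press top [([332.2, 200.7], 0.5)]
ring_press side [([312.7, 243.9], 0.58)]
remote top [([253.3, 204.6], 0.97)]
remote side [([249.7, 204.8], 0.88), ([154.5, 145.0], 0.34)]
shutter_top top [([251.5, 192.5], 0.59), ([170.9, 199.2], 0.23)]
shutter_top side [([261.7, 148.3], 0.75), ([256.7, 191.4], 0.44), ([308.3, 261.7], 0.24)]
erase_top top [([256.3, 211.1], 0.51)]
erase_top side [([151.3, 148.1], 0.51), ([241.1, 202.4], 0.42)]
0.8 [0.14993031 0.63250446 0.20550094] [[-9.73009988e-01  2.30762996e-01 -5.72704148e-05]
 [ 2.30762991e-01  9.73009987e-01  8.34123804e-05]
 [ 7.49731763e-05  6.79451870e-05 -9.99999995e-01]] [-0.25847705  0.39849532 -0.47283811]
top [0.43376022 0.01296057 1.16385857] [ 0.13602312 -0.02024723 -0.99049874] 360.9322698552895
side [ 0.01908864 -0.54331458  1.05555052] [ 0.44602626  0.44037612 -0.77918512] 404.03134632332217
```

View pics/a.png

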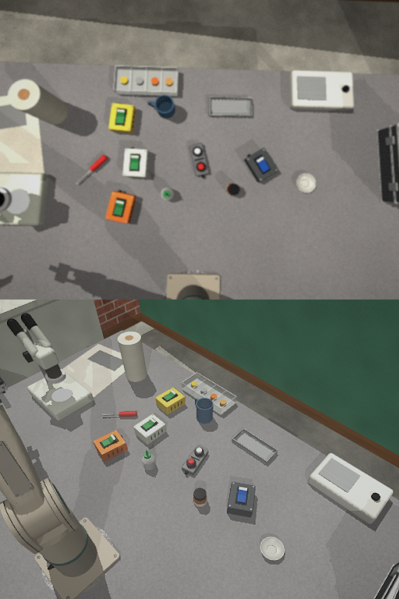

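Top view, in full-frame pixels: there is a yellow box at (155,151), a white box at (173,208) and an orange box at (154,265). The white one is the lamp_box because the text says a white box. The remote is at (256,205), with white at the far end and red at the near end, and the dark ring box is at (335,212). I'll confirm with an enlarged crop.

Run:
```python
from h import *
a=np.load("top.npy"); b=np.load("side.npy")
bx=[(135,170,215,245),(220,170,300,245),(295,170,375,245)]
r1=np.hstack([a[y:Y,x:X] for x,y,X,Y in bx])
bx=[(155,125,235,200),(215,170,295,245),(275,220,355,295)]
r2=np.hstack([b[y:Y,x:X] for x,y,X,Y in bx])
save("b.png",np.vstack([r1,r2]),None,3.3)
```

```text
(no output)
```

View pics/b.png

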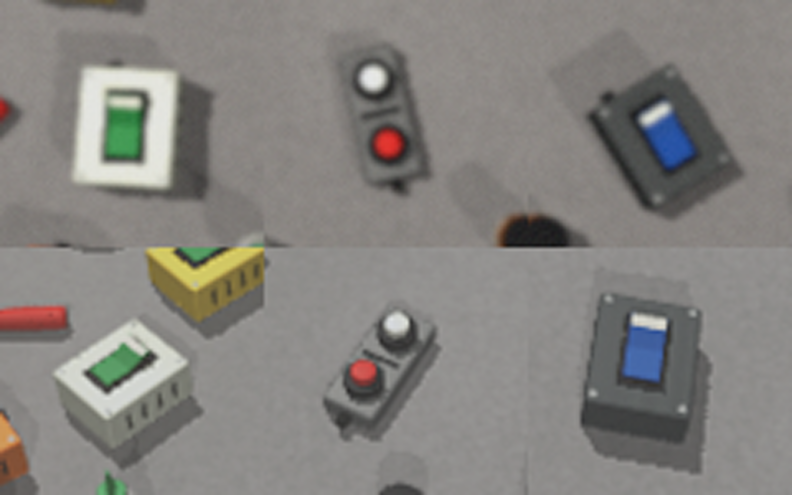

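The crop confirms it. The white box has a green rocker with its white bar at the far (up) end, near full-frame top (173,200). The blue rocker's bar is near (334,204). The white button is at (253,193.6) and the red one is below it. Next I'll measure them by colour segmentation and triangulation.

```bash
cat > seg.py <<'E'
from h import *
def blob(im,box,f):
    x,y,X,Y=box; h=cv2.cvtColor(im[y:Y,x:X],cv2.COLOR_RGB2HSV).astype(int)
    m=f(h[...,0],h[...,1],h[...,2]).astype(np.uint8)
    n,l,s,c=cv2.connectedComponentsWithStats(m)
    if n<2: return None,0
    i=1+np.argmax(s[1:,4]); return c[i]+[x,y],s[i,4]
green=lambda h,s,v:(h>45)&(h<85)&(s>110)
blue=lambda h,s,v:(h>100)&(h<130)&(s>130)
red=lambda h,s,v:((h<8)|(h>172))&(s>130)
white=lambda h,s,v:(s<50)&(v>160)
E
python3 - <<'E'
from seg import *
a=np.load("top.npy"); b=np.load("side.npy")
for n,f,t,s,z in [("green",green,(150,185,200,225),(170,140,215,175),.058),("blue",blue,(320,195,350,230),(295,232,340,270),.058),
  ("bluebar",white,(320,195,350,220),(295,232,340,255),.064),("lampbar",white,(165,197,180,204),(191,145,206,162),.064),
  ("wbutton",white,(240,180,265,205),(240,180,270,205),.046),("rbutton",red,(240,200,280,230),(230,195,270,225),.046),("lampbox",white,(145,180,200,235),(160,130,220,195),.05)]:
    p,A=blob(a,t,f); q,B=blob(b,s,f)
    print(n,np.round(p,1),A,np.round(q,1),B,"tri",np.round(tri(p,q),4),"top@z",np.round(at_z("top",p,z)[:2],4),"side@z",np.round(at_z("side",q,z)[:2],4))
print(cal("wrist")[1], -cal("wrist")[1].T@cal("wrist")[2])
E
```

```text
green [172.3 210.2] 135 [192.2 157.5] 22 tri [0.5271 0.2374 0.0741] top@z [0.5233 0.2444] side@z [0.5393 0.2469]
blue [337.6 212.9] 156 [310.  251.7] 163 tri [ 0.5295 -0.264   0.0599] top@z [ 0.5283 -0.2633] side@z [ 0.5317 -0.2643]
bluebar [333.3 204.2] 26 [311.4 242.1] 37 tri [ 0.5548 -0.2492  0.0639] top@z [ 0.554  -0.2485] side@z [ 0.5555 -0.2496]
lampbar [169.9 200.2] 49 [198.3 153.4] 125 tri [0.56   0.2487 0.0598] top@z [0.5534 0.2524] side@z [0.5626 0.2415]
wbutton [252.6 193. ] 43 [254.7 192.5] 34 tri [5.851e-01 4.000e-04 4.270e-02] top@z [5.846e-01 5.000e-04] side@z [ 0.5833 -0.0015]
rbutton [257.3 213.1] 72 [244.6 207.4] 45 tri [ 0.5226 -0.016   0.0407] top@z [ 0.522  -0.0157] side@z [ 0.52   -0.0188]
lampbox [172.3 207.7] 777 [191.2 161.1] 476 tri [0.5328 0.2476 0.0445] top@z [0.5319 0.2467] side@z [0.5303 0.243 ]
[[ 0.2306455   0.97303519  0.00227638]
 [ 0.93554025 -0.22239979  0.27441351]
 [ 0.26752026 -0.0611626  -0.96160909]] [0.07169743 0.65115294 0.38448251]
```

```bash
python3 -m crank '[[[-35,-20,0],0],[[-70,-41,0],0],[[-105,-62,0],0],[[-140,-82,0],0],[[-175,-103,0],0]]' 0 20; python3 -m crank '[[[-35,-20,0],0],[[-70,-41,0],0],[[-105,-62,0],0],[[-140,-82,0],0],[[-175,-103,0],0]]'; python3 -m crank '[[[-35,-20,0],0],[[-70,-41,0],0],[[-70,-41,0],0],[[-70,-41,0],0],[[-70,-41,0],0]]'
python3 - <<'E'
from seg import *
o=env.get_obs(); print(o["eef_pos"],o["ee_rot"],o["wrist_force"],o["opening"])
w=imaging.capture("wrist"); save("w1.png",w,None,1.5)
print(tip_of("wrist","lamp_press")[:2],tip_of("wrist","lamp_box")[:2])
print(proj("wrist",[.55,.246,.064]),proj("wrist",o["eef_pos"]))
E
```

```text
time_s: 1.22
eef_pos: [0.2976, 0.4906, 0.2056]
ee_rot: [[-0.973, 0.23, 0.0], [0.23, 0.973, 0.0], [-0.0, 0.001, -1.0]]
wrist_force: [1.1, -0.1, 0.6]
opening: 0.0642
grasp_force: 0.0
time_s: 1.63
eef_pos: [0.4442, 0.35, 0.2058]
ee_rot: [[-0.973, 0.231, 0.0], [0.231, 0.973, 0.001], [-0.0, 0.001, -1.0]]
wrist_force: [1.2, 0.7, 0.6]
opening: 0.0308
grasp_force: 0.0
time_s: 2.05
eef_pos: [0.5012, 0.2957, 0.2054]
ee_rot: [[-0.973, 0.231, -0.001], [0.231, 0.973, 0.001], [0.001, 0.001, -1.0]]
wrist_force: [-0.2, 0.9, 0.6]
opening: 0.0005
grasp_force: 0.0
[0.50118634 0.29570563 0.2053845 ] [[-9.72966382e-01  2.30945641e-01 -7.28623311e-04]
 [ 2.30945146e-01  9.72966517e-01  7.03897312e-04]
 [ 8.71488101e-04  5.16596404e-04 -9.99999487e-01]] [-0.15214248  0.85565882  0.58745939] 0.0005443408222096527
[{'centre': [218.1, 63.3], 'p': 0.95}, {'centre': [221.0, 233.4], 'p': 0.57}] [{'centre': [227.6, 202.3], 'p': 0.67}, {'centre': [224.0, 52.2], 'p': 0.61}]
[221.90908084 235.44290842] [253.79859577 239.81348584]
```

View pics/w1.png

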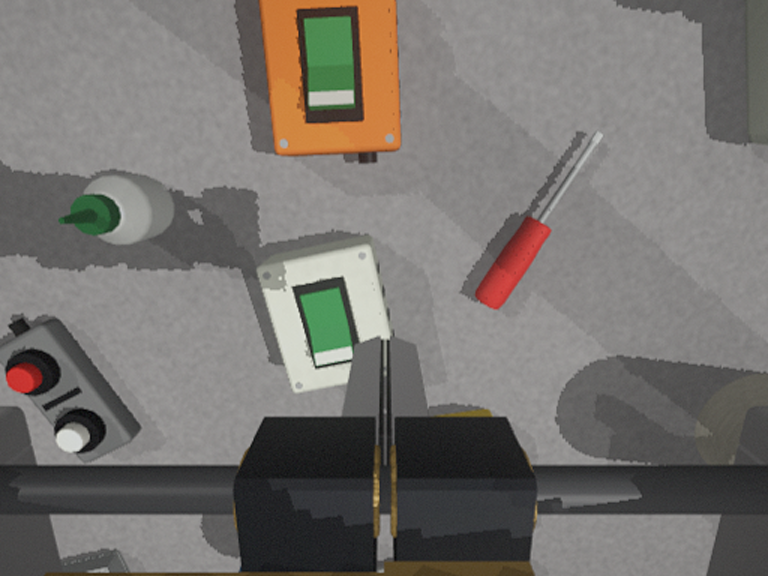

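The wrist view shows the white lamp box with the green rocker and its bar at about (223,238) raw, next to the fingertips. The remote is at lower left and the orange box is above.

Run:
```python
from seg import *
o=env.get_obs(); R=o["ee_rot"]
p=at_z("wrist",(221,233.4),.064); b=at_z("wrist",(222.7,238),.066); e=at_z("wrist",(214.5,189),.056)
print(p,b,e)
t=.5*p+.5*at_z("top",(172.9,200.9),.065); print(t)
print(np.round(R.T@(t-o["eef_pos"])*1000,1))
```

```text
[0.54732712 0.24564076 0.064     ] [0.55245126 0.24649709 0.066     ] [0.49689239 0.25069959 0.056     ]
[0.54928335 0.24421426 0.0645    ]
[-59.9 -40.4 140.9]
```

```bash
python3 -m crank '[[[-30,-19,20],0],[[-58,-38,40],0],[[-58,-38,75],0],[[-58,-38,105],0],[[-58,-38,120],0]]'; python3 -m crank '[[[0,0,6],0],[[0,0,12],0],[[0,0,18],0],[[0,0,24],0],[[0,0,28],0]]'; python3 -m crank '[[[0,0,2],0],[[0,0,3],0],[[0,0,4],0],[[0,0,4],0]]'
```

```text
time_s: 2.62
eef_pos: [0.5467, 0.2449, 0.0821]
ee_rot: [[-0.973, 0.229, -0.005], [0.229, 0.973, -0.002], [0.004, -0.003, -1.0]]
wrist_force: [-0.1, -0.4, 0.0]
opening: 0.0005
grasp_force: 0.0
time_s: 3.03
eef_pos: [0.5512, 0.246, 0.0585]
ee_rot: [[-0.973, 0.23, 0.004], [0.23, 0.973, 0.002], [-0.004, 0.003, -1.0]]
wrist_force: [1.1, 0.7, 1.8]
opening: 0.0007
grasp_force: 1.2
time_s: 3.37
eef_pos: [0.5507, 0.2457, 0.0561]
ee_rot: [[-0.973, 0.231, 0.003], [0.231, 0.973, 0.002], [-0.003, 0.003, -1.0]]
wrist_force: [-0.3, 0.2, 14.3]
opening: 0.0006
grasp_force: 7.0
```

```bash
python3 -m crank '[[[0,0,-30],0],[[0,0,-65],0],[[0,0,-105],0],[[0,0,-145],0],[[0,0,-145],0]]'
python3 - <<'E'
from seg import *
a=imaging.capture("top");b=imaging.capture("side"); 
save("c.png",np.vstack([np.hstack([a[170:245,135:215],b[125:200,155:235]])]),None,4.5)
E
python3 -m crank '[[[-9,-39,0],0],[[-18,-77,0],0],[[-28,-116,0],0],[[-37,-155,0],0],[[-46,-193,0],0]]'; python3 -m crank '[[[-9,-39,0],0],[[-18,-77,0],0],[[-28,-116,0],0],[[-37,-155,0],0],[[-46,-193,0],0]]'
python3 - <<'E'
from seg import *
o=env.get_obs(); print(o["eef_pos"],o["wrist_force"],o["time_s"])
w=imaging.capture("wrist"); save("w2.png",w,None,1.5)
print([tip_of("wrist",n)[:2] for n in("ring_press","shutter_top")])
print(proj("wrist",[.5515,-.251,.064]),proj("wrist",[.5846,0,.046]))
E
```

```text
time_s: 3.78
eef_pos: [0.5534, 0.2467, 0.2066]
ee_rot: [[-0.973, 0.231, 0.012], [0.231, 0.973, 0.006], [-0.01, 0.009, -1.0]]
wrist_force: [1.4, 0.5, 0.8]
opening: 0.0004
grasp_force: 0.0
time_s: 4.3
eef_pos: [0.5474, 0.0444, 0.1966]
ee_rot: [[-0.973, 0.23, -0.004], [0.23, 0.973, -0.001], [0.004, -0.002, -1.0]]
wrist_force: [-0.0, -0.3, -0.9]
opening: 0.0004
grasp_force: 0.0
time_s: 4.72
eef_pos: [0.5477, -0.1535, 0.1966]
ee_rot: [[-0.973, 0.231, -0.004], [0.231, 0.973, 0.001], [0.004, 0.0, -1.0]]
wrist_force: [0.1, -0.6, 0.1]
opening: 0.0004
grasp_force: 0.0
[ 0.54767581 -0.15354915  0.19656122] [ 0.07704359 -0.60881085  0.07153058] 4.7167
[[{'centre': [168.2, 212.0], 'p': 0.56}], [{'centre': [397.0, 183.1], 'p': 0.72}]]
[171.6795288  210.57379075] [399.42259414 181.96315052]
```

View pics/c.png

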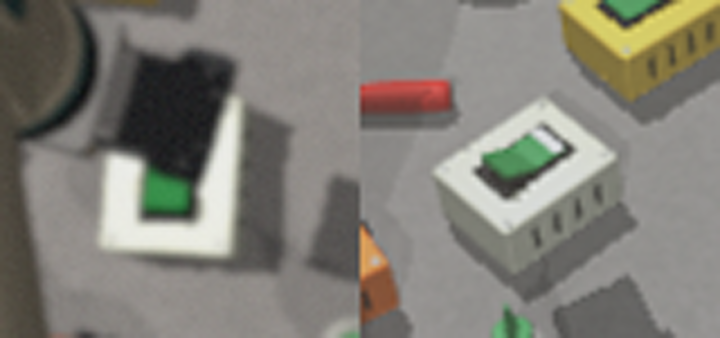

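View pics/w2.png

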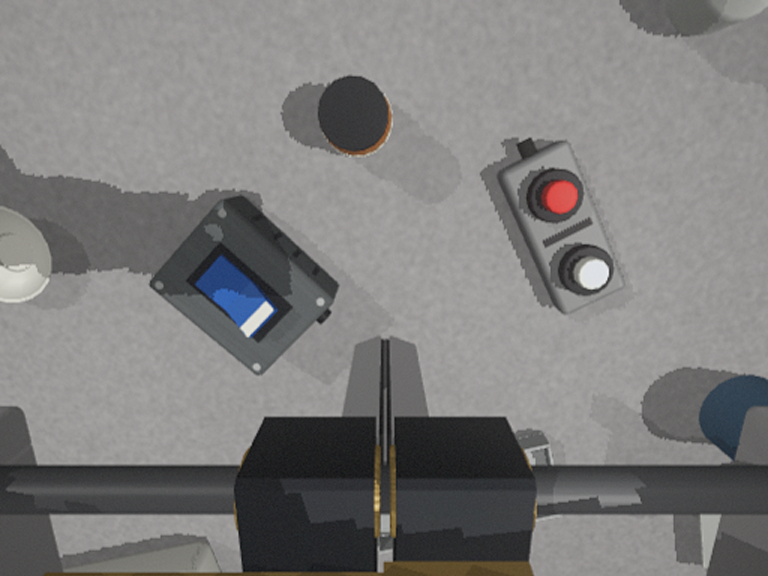

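The green rocker is switched over: its bar end is level and its off end is up. In the wrist view the blue rocker's bar is at (172,212) raw, the white button at (395,183), and the red button at (373,131).

Run:
```python
from seg import *
o=env.get_obs(); R=o["ee_rot"]
print(at_z("wrist",(172,212),.0655),at_z("wrist",(169.5,209.5),.064),at_z("wrist",(396,183),.046),at_z("wrist",(374,131),.046))
print(np.round(R.T@(np.array([.5505,-.2515,.085])-o["eef_pos"])*1000,1))
```

```text
[ 0.5527406  -0.25061982  0.0655    ] [ 0.54976824 -0.25291113  0.064     ] [ 0.58488229 -0.00385362  0.046     ] [ 0.52216975 -0.02000178  0.046     ]
[-26.1 -91.7 111.6]
```

```bash
python3 -m crank '[[[-9,-31,10],0],[[-18,-62,20],0],[[-26,-92,40],0],[[-26,-92,75],0],[[-26,-92,110],0]]'; python3 -m crank '[[[0,0,6],0],[[0,0,12],0],[[0,0,18],0],[[0,0,24],0],[[0,0,28],0]]'; python3 -m crank '[[[0,0,2],0],[[0,0,3],0],[[0,0,4],0],[[0,0,4],0]]'
```

```text
time_s: 5.28
eef_pos: [0.5535, -0.2484, 0.0869]
ee_rot: [[-0.973, 0.233, 0.0], [0.233, 0.973, -0.0], [-0.0, -0.0, -1.0]]
wrist_force: [0.0, 0.6, -0.6]
opening: 0.0005
grasp_force: 0.0
time_s: 5.7
eef_pos: [0.5559, -0.2466, 0.0617]
ee_rot: [[-0.973, 0.229, 0.004], [0.229, 0.973, -0.0], [-0.004, 0.001, -1.0]]
wrist_force: [1.4, 0.7, 3.0]
opening: 0.0002
grasp_force: 1.3
time_s: 6.03
eef_pos: [0.5543, -0.2477, 0.057]
ee_rot: [[-0.973, 0.231, 0.001], [0.231, 0.973, -0.001], [-0.001, -0.0, -1.0]]
wrist_force: [1.0, 0.3, 2.4]
opening: 0.0004
grasp_force: 1.0
```

```bash
python3 -m crank '[[[1,-2,1],0],[[2,-3,2],0],[[2,-3,3],0],[[2,-3,3],0],[[2,-3,3],0]]'
```

```text
time_s: 6.45
eef_pos: [0.5535, -0.2486, 0.056]
ee_rot: [[-0.973, 0.23, 0.004], [0.23, 0.973, 0.001], [-0.004, 0.002, -1.0]]
wrist_force: [0.4, 4.8, 16.7]
opening: 0.0004
grasp_force: 8.2
```

```bash
python3 -m crank '[[[0,0,-25],0],[[0,0,-50],0],[[0,0,-90],0],[[4,35,-90],0],[[8,72,-90],0]]'; python3 -m crank '[[[4,35,0],0],[[8,70,0],0],[[12,105,0],0],[[16,140,0],0],[[19,172,0],0]]'
python3 - <<'E'
from seg import *
o=env.get_obs(); print(o["eef_pos"],o["wrist_force"],o["time_s"])
b=imaging.capture("side");w=imaging.capture("wrist"); a=imaging.capture("top")
save("d.png",np.hstack([b[200:300,260:370],cv2.resize(w,(270,200))[:200:2,::2][:100] if 0 else w[80:180,180:330],a[160:260,220:370]]),None,1.9)
print(tip_of("wrist","shutter_top")[:2],tip_of("side","shutter_top")[:2], proj("wrist",[.5845,-.002,.046]))
print(np.round(o["ee_rot"].T@(np.array([.5845,-.002,.046])-o["eef_pos"])*1000,1))
E
```

```text
time_s: 6.87
eef_pos: [0.5601, -0.182, 0.1458]
ee_rot: [[-0.971, 0.238, 0.003], [0.238, 0.971, -0.004], [-0.004, -0.003, -1.0]]
wrist_force: [0.6, 1.4, 0.1]
opening: 0.0007
grasp_force: 0.0
time_s: 7.28
eef_pos: [0.5801, -0.0049, 0.1431]
ee_rot: [[-0.973, 0.231, -0.002], [0.231, 0.973, -0.0], [0.002, -0.001, -1.0]]
wrist_force: [0.8, 0.5, -0.0]
opening: 0.0006
grasp_force: 0.0
[ 0.58012989 -0.0048972   0.14314001] [ 0.83127614  0.50430784 -0.02508482] 7.2833
[{'centre': [252.6, 201.8], 'p': 0.85}] [{'centre': [254.7, 193.9], 'p': 0.6}] [262.57365589 198.4291032 ]
[-3.8  3.9 97.1]
```

View pics/d.png

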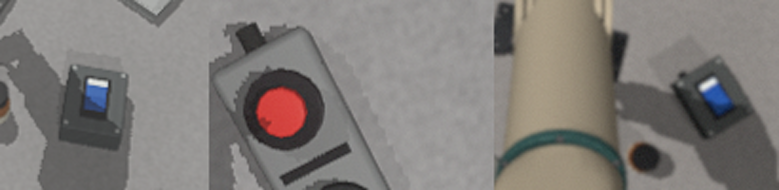

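The blue rocker reads as switched, with its near end now tilted up, and the force showed the hard stop. The red button is fully visible in the wrist view, so I'll use it to check the remote's position.

Run:
```python
from seg import *
w=imaging.capture("wrist"); b=imaging.capture("side")
p,A=blob(w,(180,80,330,180),red); print(p,A,at_z("wrist",p,.044))
q,B=blob(w,(200,170,300,240),white); print(q,B,at_z("wrist",q,.046))
r,C=blob(b,(240,180,270,205),white); print(r,C,at_z("side",r,.046))
s,D=blob(b,(230,195,270,225),red); print(s,D,at_z("side",s,.045))
print(at_z("wrist",(252.6,201.8),.046))
save("e.png",np.hstack([w[80:260,170:330],cv2.resize(b[175:235,220:280],(180,180))]),None,2)
```

```text
[231.09363958 136.55123675] 566 [ 0.52181517 -0.01745075  0.044     ]
[263.61627907 196.82790698] 430 [ 0.58350246 -0.00165712  0.046     ]
[255.         192.41025641] 39 [ 0.58424577 -0.00188693  0.046     ]
[244.55555556 207.37777778] 45 [ 0.52053813 -0.01828738  0.045     ]
[ 0.58586258 -0.0130004   0.046     ]
```

View pics/e.png

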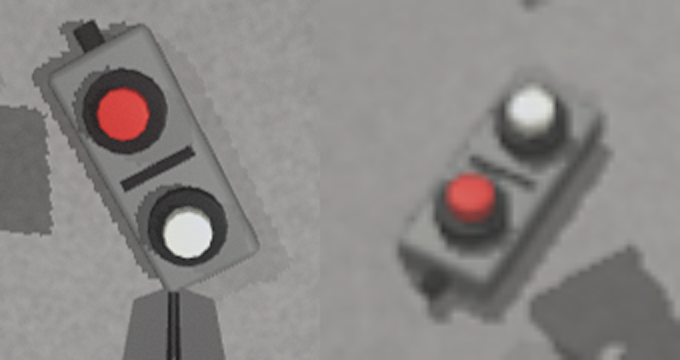

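Wrist and side agree: the white button is at (0.5843,-0.0018), visible in the wrist picture at (264,197), just ahead of the fingertips. Next I descend.

```bash
python3 -m crank '[[[-4,4,25],0],[[-4,4,50],0],[[-4,4,75],0],[[-4,4,85],0],[[-4,4,85],0]]'; python3 -m crank '[[[0,0,4],0],[[0,0,8],0],[[0,0,12],0],[[0,0,15],0],[[0,0,15],0]]'
```

```text
time_s: 8.05
eef_pos: [0.5838, -0.005, 0.0562]
ee_rot: [[-0.973, 0.233, -0.005], [0.233, 0.973, -0.001], [0.005, -0.002, -1.0]]
wrist_force: [-1.1, 0.0, 0.7]
opening: 0.0006
grasp_force: 0.0
time_s: 8.47
eef_pos: [0.5868, -0.0035, 0.0438]
ee_rot: [[-0.973, 0.231, 0.002], [0.231, 0.973, -0.0], [-0.002, 0.0, -1.0]]
wrist_force: [0.4, -0.5, 2.2]
opening: 0.0006
grasp_force: 1.1
```

```bash
python3 -m crank '[[[2,1,1],0],[[2,1,2],0],[[2,1,4],0],[[2,1,5],0],[[2,1,5],0]]'; python3 -m crank '[[[0,0,1],0],[[0,0,1],0],[[0,0,1],0],[[0,0,1],0],[[0,0,1],0]]'
```

```text
time_s: 8.88
eef_pos: [0.5852, -0.002, 0.0401]
ee_rot: [[-0.973, 0.231, 0.002], [0.231, 0.973, -0.0], [-0.002, 0.0, -1.0]]
wrist_force: [-0.4, -0.9, 13.4]
opening: 0.0004
grasp_force: 6.6
time_s: 9.3
eef_pos: [0.5853, -0.002, 0.0399]
ee_rot: [[-0.973, 0.231, 0.002], [0.231, 0.973, 0.0], [-0.002, 0.001, -1.0]]
wrist_force: [-2.2, -0.3, 19.4]
opening: 0.0008
grasp_force: 10.0
```

Run:
```python
from seg import *
b=imaging.capture("side"); o=np.load("side.npy"); f=lambda i:np.hstack([i[220:295,275:355],i[170:245,215:295],i[125:200,155:235]])
save("f.png",np.vstack([f(o),f(b)]),None,3.3); print(env.get_obs()["wrist_force"])
```

```text
[-2.76468465 -0.35460548 20.57029573]
```

View pics/f.png

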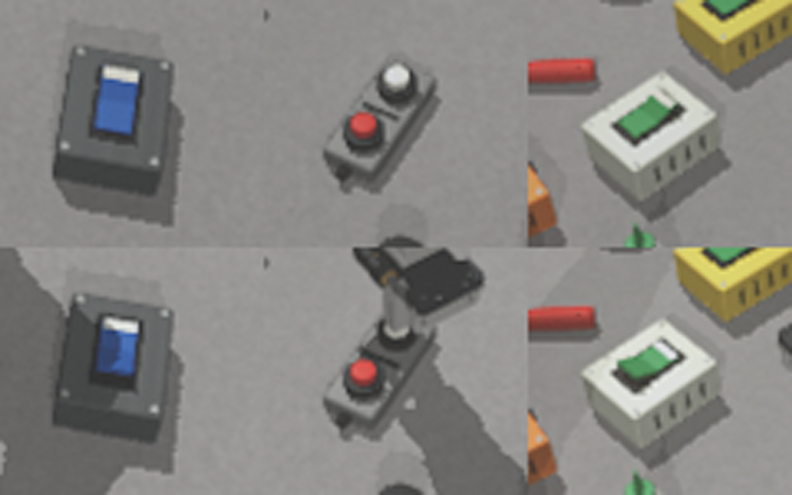

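Comparing before and after: both rockers are flipped, with the bar ends down and dark gaps now showing at the raised off ends. The fingers hold the white button in, the red button is out, and the remote hasn't moved. I'm handing it in.

```bash
python3 -c "
from workcell import env
print(env.finish_job())"
```

```text
the job is handed in; nothing more can be done
None
```

I handed the job in at about 9.5 s with the green and then the blue rocker pressed to the stop and the white button held in at about 20 N; the red button stayed out and the remote in place, but the hand-in gave no verdict.

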